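# Put the bakery scraper away in its slotted block and drop the bar

## Task

The wide-bladed scraper has been left on the counter with its handle under the clear display riser: draw it out by the blade until it is all clear of the riser, lay it flat on the counter and let go. Then take it by the handle, slide it blade first and level into the slot of the wooden block until it is fully home, and only then swing the block's steel bar fully down behind the blade. Leave the narrow knife beside it and the other loose things where they are.

Things in the scene. Friction and masses are not known exactly. Their poses are not given: they have to be found in the camera images.
- scraper: The scraper to put away: flat steel blade 80 long x 60 wide x 4 mm thick, dark wooden handle 130 long x 24 wide x 20 mm high, 180 g. It lies flat; blade and handle share one flat underside. Origin: on the underside, middle of the shoulder where blade and handle meet. x points along the blade to its tip (blade x = 0 to 80 mm, handle x = 0 to -130 mm), y across the blade, z up.
- scraper_tip (a point): middle of the scraper blade's front edge, on the underside (80 mm ahead of the scraper's origin)
- scraper_end (a point): rear end of the scraper's handle, on the underside (130 mm behind the scraper's origin)
- knife: A narrow palette knife of the same steel and wood, to be left alone: blade 95 x 28 x 4 mm, handle 130 x 24 x 20 mm, origin and axes as the scraper's. It lies parallel to the scraper, about 124 mm to one side or the other, also with its handle under the riser.
- riser: Fixed clear acrylic bridge, 150 mm deep (x) x 270 mm long (y), top board 55 to 61 mm above the counter, 6 mm end walls at y = +-132 mm, open front and rear. Origin on the counter under its centre. Front edge at x = -75 mm, where the blades stick out towards -x. Two small boxes stand on it, up to 141 mm high, over x = -3 to 73, y = -35 to 37 mm.
- holder: Fixed wooden block, 100 deep (x) x 150 wide (y) x 73 mm high, with one level slot in its front (-x) face. Origin on the counter under its centre; x points the way the scraper goes in. A 28 mm wide tongue under the slot, top at z = 30 mm, reaches out to x = -92 mm and carries the handle. Before it (x = -72 to -50) stand steel posts 57 mm high at y = 56 to 76 (hinge) and -58 to -74 mm (catch).
- slot_mouth (a point): middle of the slot's floor at its mouth, in the holder's front face (holder x = -50, y = 0, z = 30 mm); axes as the holder's. The slot is 66 mm wide, 9 mm high (30 to 39 mm above the counter) and 83 mm deep, so the whole blade goes in.
- bar (a joint): angle of the steel bar that closes the slot: 0 = down, level across the mouth; grows as its free end swings up (start 0.9 to 1.25 rad, stop 1.4). Stiff: stays where left, needs about 2 N at its end. 140 mm long, 12 x 12 mm, with a 32 mm foot 84 to 106 mm from the hinge that hangs down behind the blade's shoulder; it cannot go down while the blade stands out of the slot.
- bar_hinge (a point): hinge axis of the bar (holder x = -61, y = 66, z = 64 mm); the axis runs along the holder's x and the closed bar runs from here to the holder's -y
- bar_end (a point): centre of the 20 mm ball at the bar's free end, 146 mm from the hinge axis
- bowl: steel bowl, 100 mm across, 45 mm high, bystander; origin under its centre
- shaker: aluminium jar, 54 mm across, 100 mm high, bystander; origin under its centre
- cutter: steel ring cutter, 68 mm across, 30 mm high, bystander; origin under its centre
- mug: white mug, 80 mm across, 90 mm high, bystander; origin under its centre
Things that resemble listed ones, but are neither listed nor needed, are in the scene too. There is more than one size of the holder; the job needs the larger. Leave any orange look-alike of the scraper alone.

How it is judged:
On the way, in this order (a step that is already met when the one before it is completed fails the run):
1. the scraper lies flat on the counter, all clear of the riser, let go (x of scraper_end in the frame of riser below -0.075 m and height (world z) of scraper below 0.006 m and angle between scraper's own z axis and vertical below 0.1 rad and contact force between the fingers and scraper below 0.1 N and linear speed of scraper below 0.03 m/s), for 0.2 s.
2. the scraper's blade is fully home in the slot (within 6 mm of its end) (x of scraper_tip in the frame of slot_mouth above 0.077 m and y of scraper_tip in the frame of slot_mouth between -0.006 and 0.006 m and z of scraper_tip in the frame of slot_mouth between -0.003 and 0.008 m and angle between the x axis of scraper and the x axis of holder, either way round below 0.12 rad), for 0.2 s.
3. the bar is fully down behind the blade (value of joint bar below 0.09 rad), for 0.2 s.
At the end, for the whole second after the job is handed in: The scraper rests let go in the holder's slot, its blade tip at least 77 mm beyond the mouth (6 mm from the end of the slot), within 6 mm of the slot's middle, level to 0.12 rad; the bar is down (under 0.09 rad); knife, bowl, shaker, cutter and mug are within 30 mm of where they stood (all of step 2 and angle between scraper's own z axis and vertical below 0.12 rad and linear speed of scraper below 0.02 m/s and value of joint bar below 0.09 rad and distance of each of knife, bowl, shaker, cutter, mug from where it was at the start of the episode below 0.03 m); the robot touches nothing.
It fails at once if knife pushed more than 30 mm away (distance of knife from where it was at the start of the episode above 0.03 m).
It fails at once if bowl pushed more than 30 mm away (distance of bowl from where it was at the start of the episode above 0.03 m).
It fails at once if shaker pushed more than 30 mm away (distance of shaker from where it was at the start of the episode above 0.03 m).
It fails at once if cutter pushed more than 30 mm away (distance of cutter from where it was at the start of the episode above 0.03 m).
It fails at once if mug pushed more than 30 mm away (distance of mug from where it was at the start of the episode above 0.03 m).
It also fails if it takes over 72 s, if anything falls off the work surface, if the arm or the gripper's body presses on something with over 40 N, if the wrist force passes 120 N, or if a joint passes its speed limit or range.

## Robot

A 7-joint arm with a two-finger parallel gripper is mounted at the origin on the work surface. World frame = base frame: x ahead of the robot, y to its left, z up, the work surface at z = 0. Lengths are in m, angles in rad, forces in N, time in s.
With the tool pointing down it reaches from about 0.4 to 0.85 m from the base axis. Payload 10.4 kg.
Tool frame: the origin (TCP) lies midway between the tips of the shut fingers; the grasp point (between the pads) lies r.grip_point_offset behind it (r.grip_point_offset is the distance from the TCP to the grasp point, in m); z points along the fingers, y is the line along which they close (so a half turn about z gives the same grasp; the last joint's range is limited). The gripper opens to 87 mm and grips with 3 to 60 N. Pads are 19 mm wide; open, the fingers measure 117 mm over their backs; the gripper's body (75 mm by 190 mm) begins 51 mm behind the grasp point.
Start: joints at [-1.179, 0.332, -0.065, 1.46, 0.022, 1.35, -0.088], TCP at [0.252, 0.572, 0.223] pointing down, gripper open.
Joint ranges: [-2.6, 2.6], [-0.5, 2.12], [-1.47, 1.34], [0.16, 2.42], [-1.27, 4.41], [0.06, 2.06], [-2.6, 2.6]. Speed limits (rad/s): [2.22, 2.22, 2.79, 2.79, 3.14, 3.14, 3.14].

## Interface

Orientations are given as a unit quaternion [x, y, z, w].
In Python, from bench import r gives the robot as it stands.
- The arm moves only by the tool play_rows, never from a script. Its arguments are lists of equal length, an entry for each row: "claw": the closure, from 0 (fully open) to 1 (shut); "delta_pos": the shift along the tool's x, y, z scaled (see below), a list of three; "delta_rot": the turn, a rotation vector about the tool's x, y, z scaled (see below), a list of three. A call has 1 to 8 rows; each row shifts and turns the commanded pose from where the row before left it, along the tool's axes as they then stand; what a row does not reach is not made up. The controller multiplies each number of a shift by 200 mm and each number of a turn by pi rad. A row lasts 1/10 s, in which the tool goes at most 50 mm and 8.59 degrees, less where a joint would pass 70% of its speed; a pose out of reach is approached as far as the arm can. A call with a number of a shift or a turn outside -1 to 1 is refused whole. A call with a gripper value outside its range is refused whole. The fingers move at their own pace and stop on an object; "squeeze" is the grip in N (left out, the last holds). Time passes only in rows, so rows that do not move let the fingers close. It gives the time, the measured TCP pose, the force, the opening and the grip force at its end, in the units of the state.
- r.read_state(): the state, without advancing time (a new reading comes with each control period).
- r.camera(name): name is "scene" or "side" or "wrist"; returns a dict with "pixels" (420x560x3 uint8, red, green, blue), "camera_matrix" (3x3 intrinsics, pixels), "cam_to_world" (4x4, takes a point from camera to world coordinates); the wrist camera has in their place "hand_eye" (4x4, takes a point from camera to tool coordinates, whose origin is the TCP and whose axes are the flange's). Camera axes: x right, y up, looking along -z (the intrinsics and any distortion apply to the point x, -y, -z); pixel columns grow to the right and rows downward; lengths in m; the calibration is good to about 2 mm. A picture is of the moment at which its call begins: read the wrist's pose just before it. There is no depth.
- r.close_job(): hands the job in; it is judged then, once.
The state is a dict: "time": time; "joint_positions": joint angles; "joint_vel": joint speeds; "joint_torque": joint torques, N m; "ee_pos": TCP position; "eef_rot": TCP orientation; "ft_force": force on the tool from outside, world axes, zero at the start; "torque": the same for the moment, N m; "width": finger opening in m; "grip_force": force on a finger pad.
Only numpy, scipy, OpenCV 4.12 (cv2) and the standard library are available. Lean on these libraries where they do the work, as an engineer would, in place of code of your own. Each camera call takes 0.05 s, during which the arm holds its last target. There are 200 camera calls.

## Working session

There is one attempt and no reset: what is moved stays moved. The work goes in short steps, Python scripts to look and compute and a tool call to move; the robot and the scene stay as the last step left them, time stands still between calls to the robot, and variables do not carry over. Pictures are saved under pics/ and viewed, at most 10 in all, crops included, and the job is handed in when it is done.

Besides the shell and the picture viewer there is one more tool, called by a JSON object that holds its "fn" and its "kwargs", one argument or row to a line. play_rows: Moves the arm, as the interface text tells. Shifts and turns lie within -1 to 1; 1 stands for 200 mm of shift or pi rad of turn. Its arguments: {"type":"object","properties":{"claw":{"type":"array"},"delta_pos":{"type":"array"},"delta_rot":{"type":"array"},"squeeze":{"type":"number"}},"required":["claw","delta_pos","delta_rot"]}

```bash
mkdir -p pics; ls
python3 - <<'E'
from bench import r
import cv2,pickle
s=r.read_state();print(s['time'],s['ee_pos'],s['eef_rot'],s['width'],r.grip_point_offset)
d={}
for n in('scene','side','wrist'):
    c=r.camera(n);d[n]=c;cv2.imwrite(f'pics/{n}0.png',cv2.resize(c['pixels'][:,:,::-1],(800,600),interpolation=cv2.INTER_CUBIC))
d['s']=s
pickle.dump(d,open('d0.pkl','wb'))
for n in('scene','side'):print(d[n]['camera_matrix'],d[n]['cam_to_world'])
print(d['wrist']['hand_eye'],d['wrist'].keys())
E
```

```text
pics
0.0 [0.25172544 0.57163465 0.22174199] [ 2.05905432e-01  9.78571628e-01 -7.12761362e-04 -1.15351210e-04] 0.08745540652588055 0.0187
[[509.93206276   0.         283.31349565]
 [  0.         509.93206276 211.17729164]
 [  0.           0.           1.        ]] [[ 0.37121982 -0.71945649  0.58700783  1.31987297]
 [ 0.9285197   0.29228935 -0.22895    -0.32141548]
 [-0.00685657  0.63003912  0.77653313  1.17190111]
 [ 0.          0.          0.          1.        ]]
[[431.01632767   0.         281.42342579]
 [  0.         431.01632767 210.38880631]
 [  0.           0.           1.        ]] [[-0.99665988  0.06812391 -0.04503562  0.47292705]
 [-0.07945402 -0.6814663   0.7275237   0.7608096 ]
 [ 0.0188715   0.72867195  0.68460284  0.78993414]
 [ 0.          0.          0.          1.        ]]
[[-1.27398248e-03  9.60892418e-01  2.76919012e-01  7.63806142e-02]
 [ 9.99998984e-01  1.04696698e-03  9.67642313e-04 -4.92718934e-04]
 [ 6.39875101e-04  2.76919963e-01 -9.60892775e-01 -1.61941210e-01]
 [ 0.00000000e+00  0.00000000e+00  0.00000000e+00  1.00000000e+00]] dict_keys(['pixels', 'camera_matrix', 'hand_eye'])
```

View pics/scene0.png

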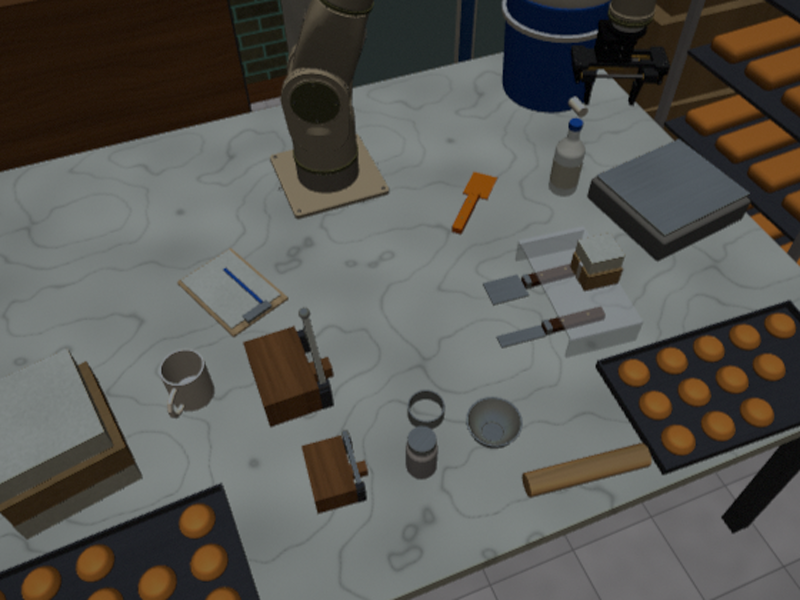

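View pics/side0.png

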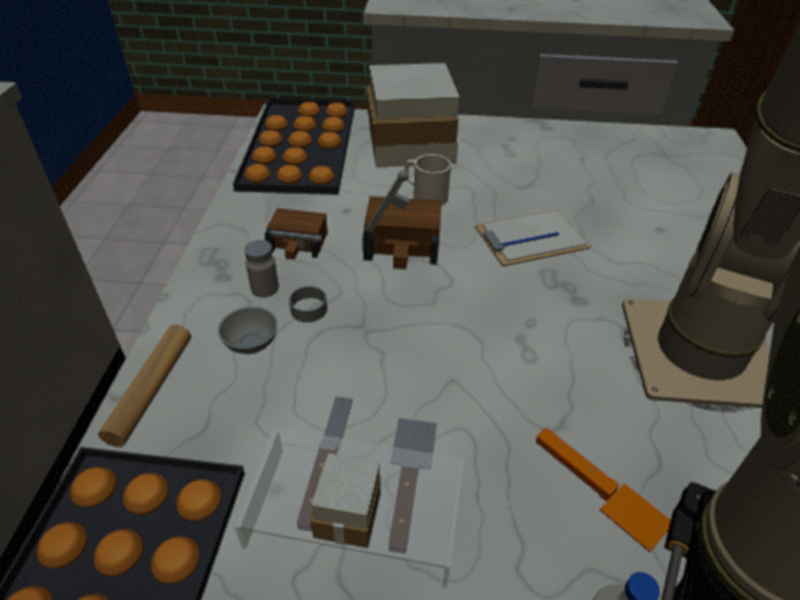

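The scene view shows a wide blade at about (505,290), the parallel narrow knife at (530,335), the orange look-alike at (475,200), the larger block at (288,372) and the small block at (335,470). The grey wide-bladed one and the larger block fit the description, so I'll confirm both in enlarged crops.

```bash
cat > h.py <<'E'
import numpy as np,cv2,pickle
from scipy.spatial.transform import Rotation as R
def panel(img,x0,y0,w,h,s,step=10):
    p=cv2.resize(img[y0:y0+h,x0:x0+w,::-1],None,fx=s,fy=s,interpolation=cv2.INTER_CUBIC)
    p=cv2.convertScaleAbs(p,alpha=1.4,beta=15)
    for x in range(-(-x0//step)*step,x0+w,step):
        X=int((x-x0+.5)*s);cv2.line(p,(X,0),(X,8),(0,255,255),1);cv2.putText(p,str(x),(X+2,12),0,.35,(0,0,255),1)
    for y in range(-(-y0//step)*step,y0+h,step):
        Y=int((y-y0+.5)*s);cv2.line(p,(0,Y),(8,Y),(0,255,255),1);cv2.putText(p,str(y),(2,Y-2),0,.35,(0,0,255),1)
    return p
def save(name,ps):
    H=max(p.shape[0] for p in ps)
    im=np.hstack([cv2.copyMakeBorder(p,0,H-p.shape[0],0,4,0) for p in ps]);print(im.shape);cv2.imwrite(f'pics/{name}.png',im)
def proj(c,P,T=None):
    T=c['cam_to_world'] if T is None else T
    q=(np.atleast_2d(P)-T[:3,3])@T[:3,:3];q=q*[1,-1,-1]
    u=q@c['camera_matrix'].T;return u[:,:2]/u[:,2:]
def ray(c,uv,z,T=None):
    T=c['cam_to_world'] if T is None else T
    uv=np.atleast_2d(np.array(uv,float));d=np.c_[uv,np.ones(len(uv))]@np.linalg.inv(c['camera_matrix']).T*[1,-1,-1]
    d=d@T[:3,:3].T;o=T[:3,3];return o+d*((z-o[2])/d[:,2])[:,None]
def wristT(s,c):
    T=np.eye(4);T[:3,:3]=R.from_quat(s['eef_rot']).as_matrix();T[:3,3]=s['ee_pos'];return T@c['hand_eye']
E
python3 - <<'E'
from h import *
d=pickle.load(open('d0.pkl','rb'))
a=d['scene']['pixels'];b=d['side']['pixels']
save('hold',[panel(a,165,210,75,90,6),panel(b,250,115,65,75,5.2)])
save('scr',[panel(a,335,160,75,65,6),panel(b,262,285,55,105,5.5)])
E
```

```text
(540, 796, 3)
(578, 760, 3)
```

View pics/hold.png

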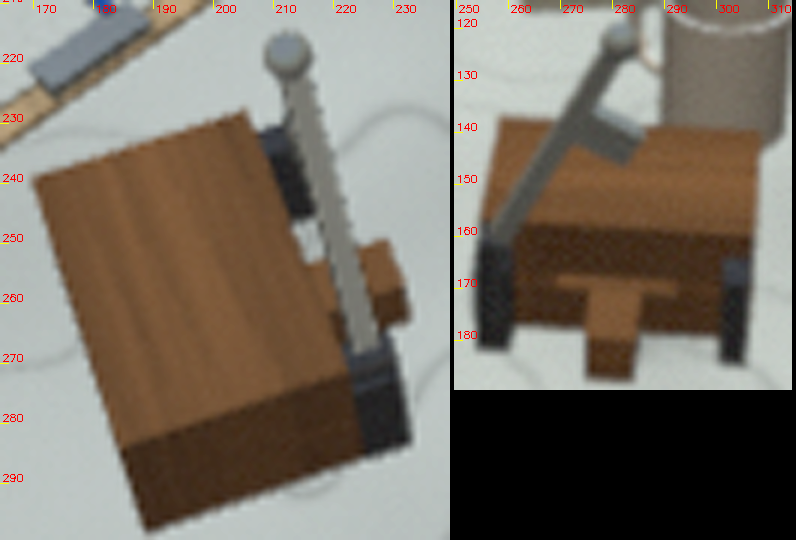

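View pics/scr.png

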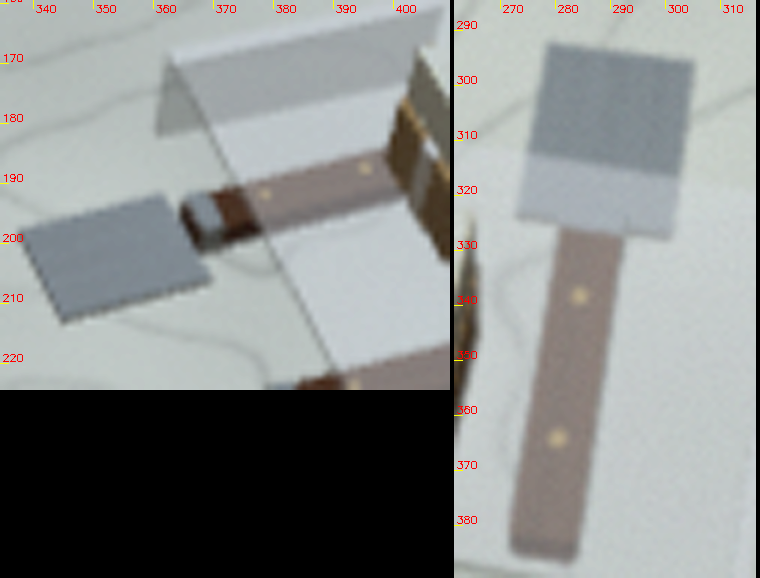

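The crops confirm the larger block, with its bar up, hinge at left in the side view and ball at scene (212,218). They also confirm the grey wide-bladed scraper, with its tip corners at scene (338,198) and (345,214). Next I fit the poses.

Run:
```python
from h import *
from scipy.optimize import least_squares
d=pickle.load(open('d0.pkl','rb'));a=d['scene'];b=d['side']
def fit(name,pts,x0):
    # pts: (cam, local xyz, uv)
    def res(p):
        M=R.from_euler('z',p[2]).as_matrix();o=[]
        for c,l,uv in pts:o.append(proj(c,M@np.array(l)+[p[0],p[1],0])[0]-uv)
        return np.ravel(o)
    q=least_squares(res,x0,loss='soft_l1');print(name,q.x.round(4),np.degrees(q.x[2]).round(2));print(res(q.x).reshape(-1,2).round(1).tolist());return q.x
H=fit('holder',[(a,(.05,-.075,.073),(170.3,239.3)),(a,(-.05,-.075,.073),(205.5,228)),(a,(.05,.075,.073),(184.8,283.7)),(a,(-.05,.075,.073),(222,271.8)),(a,(.05,.075,0),(189.2,298.2)),
 (b,(.05,.075,.073),(258.3,137)),(b,(.05,-.075,.073),(308.3,139.7)),(b,(-.05,.075,.073),(257.2,157.2)),(b,(-.05,-.075,.073),(306.8,159.7))],[.5,-.3,-1.57])
S=fit('scraper',[(a,(.08,-.03,.004),(338.2,197.8)),(a,(.08,.03,.004),(345.2,213.7)),(a,(0,.03,.004),(369.8,206.7)),(a,(0,-.03,.004),(362,191.7)),
 (b,(.08,.03,.004),(278.6,292.3)),(b,(.08,-.03,.004),(305.1,295.8)),(b,(0,-.03,.004),(301.3,328.3)),(b,(0,.03,.004),(272.8,324.3))],[.5,.3,-1.57])
M=R.from_euler('z',H[2]).as_matrix()
def ball(t):return M@np.array([-.061,.066-.146*np.cos(t),.064+.146*np.sin(t)])+[H[0],H[1],0]
q=least_squares(lambda t:np.r_[proj(a,ball(t[0]))[0]-(212.5,218.5),proj(b,ball(t[0]))[0]-(281.2,121.8)],[1.]);print('bar',q.x,q.fun,ball(q.x[0]))
f=ray(a,[(362.5,169.2),(391.2,222)],.061);print('riser front',f, np.degrees(np.arctan2(*(f[1]-f[0])[[1,0]])))
print('mouth',M@[-.05,0,.03]+[H[0],H[1],0])
np.save('poses.npy',np.array([H,S]))
for n,z,px in (('mug',.09,(183,362)),('cutter',.03,(426,397)),('shaker',.1,(422,437)),('bowl',.045,(494,412)),):print(n,ray(a,np.array(px)*.7-.15,z).round(3))
```

```text
holder [ 0.5388 -0.2625 -1.5646] -89.65
[[-0.5, -0.3], [0.4, -0.4], [-0.2, 0.5], [0.9, -0.6], [-0.2, 0.5], [-0.1, -0.3], [0.5, -0.1], [-3.1, -0.5], [1.0, 0.2]]
scraper [ 0.4857  0.2723 -1.6361] -93.74
[[-0.3, -0.0], [0.3, -1.2], [0.7, -0.8], [0.4, -0.2], [-0.3, 0.0], [0.1, 0.1], [-0.1, -0.7], [-0.2, -0.7]]
bar [1.10698706] [ 0.42618889  0.43864193 -0.04418293  0.70301149] [ 0.539062   -0.20150508  0.19457581]
riser front [[0.41890598 0.28658904 0.061     ]
 [0.6275225  0.26704662 0.061     ]] -5.351636717622932
mouth [ 0.53844405 -0.21250909  0.03      ]
mug [[ 0.481 -0.424  0.09 ]]
cutter [[ 0.679 -0.032  0.03 ]]
shaker [[ 0.786 -0.086  0.1  ]]
bowl [[0.761 0.064 0.045]]
```

```bash
cat >> h.py <<'E'
def plan(s,target,ang,n,fin=None):
    """rows for straight line to target; tool pointing down with tool x at world angle ang (deg); shift applied before the row's turn"""
    Rc=R.from_quat(s['eef_rot']);c,sn=np.cos(np.radians(ang)),np.sin(np.radians(ang))
    Rt=R.from_matrix(np.array([[c,sn,0],[sn,-c,0],[0,0,-1]]))
    rv=(Rc.inv()*Rt).as_rotvec();dp=(np.array(target)-s['ee_pos'])/n
    print('turn deg',np.degrees(rv).round(2),'rows/turn',(rv/n/np.pi).round(4),'step mm',np.linalg.norm(dp)*1e3)
    for i in range(n):print((( Rc*R.from_rotvec(rv*i/n)).inv().apply(dp)/.2).round(3).tolist())
E
python3 - <<'E'
from h import *
from bench import r
s=r.read_state();plan(s,[.482,.2175,.2],86.26,9)
E
```

```text
turn deg [-5.000e-02  4.000e-02  6.998e+01] rows/turn [-0.      0.      0.0432] step mm 47.00908290778388
[-0.196, -0.129, 0.012]
[-0.212, -0.101, 0.012]
[-0.224, -0.071, 0.012]
[-0.231, -0.04, 0.012]
[-0.235, -0.009, 0.012]
[-0.234, 0.023, 0.012]
[-0.228, 0.055, 0.012]
[-0.219, 0.085, 0.012]
[-0.205, 0.114, 0.012]
```

{"fn": "play_rows", "kwargs": {
  "claw": [0,0,0,0,0,0,0,0],
  "delta_pos": [
    [-0.196,-0.129,0.012],
    [-0.212,-0.101,0.012],
    [-0.224,-0.071,0.012],
    [-0.231,-0.04,0.012],
    [-0.235,-0.009,0.012],
    [-0.234,0.023,0.012],
    [-0.228,0.055,0.012],
    [-0.219,0.085,0.012]
  ],
  "delta_rot": [
    [0,0,0.0432],
    [0,0,0.0432],
    [0,0,0.0432],
    [0,0,0.0432],
    [0,0,0.0432],
    [0,0,0.0432],
    [0,0,0.0432],
    [0,0,0.0432]
  ]
}}

```text
time: 0.95
ee_pos: [0.4572, 0.2552, 0.2033]
eef_rot: [0.684, 0.73, 0.0, -0.0]
ft_force: [1.2, 1.0, -0.9]
width: 0.0872
grip_force: 0.0
```

{"fn": "play_rows", "kwargs": {
  "claw": [0,0],
  "delta_pos": [
    [-0.205,0.114,0.012],
    [0,0,0]
  ],
  "delta_rot": [
    [0,0,0.0432],
    [0,0,0]
  ]
}}

```text
time: 1.15
ee_pos: [0.4853, 0.2108, 0.2008]
eef_rot: [0.735, 0.678, -0.0, 0.001]
ft_force: [0.5, 0.8, 0.4]
width: 0.0867
grip_force: 0.0
```

Run:
```python
from h import *
from bench import r
s=r.read_state();print(s['time'],s['ee_pos'],s['joint_positions']);plan(s,[.482,.2175,.03],86.26,4)
c=r.camera('wrist');pickle.dump((s,c),open('w1.pkl','wb'))
S=np.load('poses.npy')[1];M=R.from_euler('z',S[2]).as_matrix()
P=[M@np.array(l)+[S[0],S[1],0] for l in((.08,-.03,.004),(.08,.03,.004),(0,.03,.004),(0,-.03,.004))]
uv=proj(c,P,wristT(s,c));print(uv.round(1))
im=cv2.resize(c['pixels'],(800,600),interpolation=cv2.INTER_CUBIC)[:,:,::-1].copy()
for u in uv:cv2.drawMarker(im,tuple(int(v) for v in (u+.5)*800/560),(0,0,255),cv2.MARKER_CROSS,14,1)
cv2.imwrite('pics/w1.png',im)
```

```text
1.15 [0.48531248 0.21081316 0.20078877] [-0.78863269  0.1300216   0.31799724  1.76138225 -0.04009307  1.25694307
 -0.54023132]
turn deg [ 0.07  0.12 -0.81] rows/turn [ 0.0001  0.0002 -0.0011] step mm 42.737930698477065
[0.008, -0.005, 0.213]
[0.008, -0.005, 0.213]
[0.008, -0.005, 0.213]
[0.008, -0.005, 0.213]
[[250.2 199.4]
 [300.  198.6]
 [300.3 130.2]
 [247.3 131.1]]
```

View pics/w1.png

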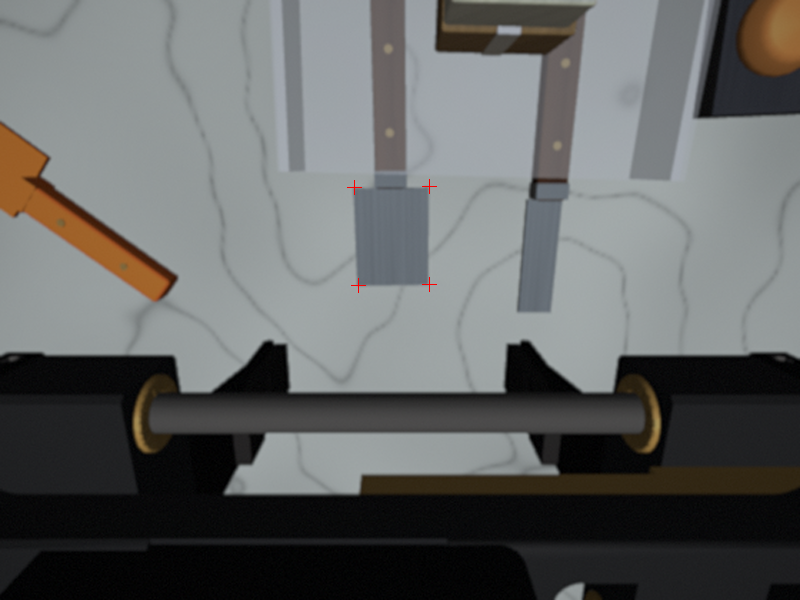

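The wrist picture shows the blade at (357–429, 187–285), within 1 px of the predicted crosses, so I descend.

{"fn": "play_rows", "kwargs": {
  "claw": [0,0,0,0,0,0],
  "delta_pos": [
    [0.008,-0.005,0.213],
    [0.008,-0.005,0.213],
    [0.008,-0.005,0.213],
    [0.008,-0.005,0.213],
    [0,0,0.1],
    [0,0,0]
  ],
  "delta_rot": [
    [0,0,-0.001],
    [0,0,-0.001],
    [0,0,-0.001],
    [0,0,-0.001],
    [0,0,0],
    [0,0,0]
  ]
}}

```text
time: 1.8
ee_pos: [0.4757, 0.2245, 0.0076]
eef_rot: [0.725, 0.689, -0.003, -0.001]
ft_force: [0.3, 0.8, -0.1]
width: 0.0871
grip_force: 0.0
```

{"fn": "play_rows", "kwargs": {
  "claw": [0,0,0],
  "delta_pos": [
    [-0.036,0.03,0],
    [0,0,0.026],
    [0,0,0]
  ],
  "delta_rot": [
    [0,0,0.004],
    [0,0,0],
    [0,0,0]
  ]
}}

```text
time: 2.1
ee_pos: [0.4849, 0.2169, 0.0061]
eef_rot: [0.73, 0.683, 0.001, 0.0]
ft_force: [-0.3, 1.0, 0.2]
width: 0.087
grip_force: 0.0
```

{"fn": "play_rows", "kwargs": {
  "claw": [0,0],
  "delta_pos": [
    [0,0,0],
    [0,0,0]
  ],
  "delta_rot": [
    [0,0,0],
    [0,0,0]
  ]
}}

```text
time: 2.3
ee_pos: [0.4844, 0.2172, 0.0059]
eef_rot: [0.73, 0.684, 0.001, -0.0]
ft_force: [0.6, 0.1, -0.7]
width: 0.0867
grip_force: 0.0
```

{"fn": "play_rows", "kwargs": {
  "claw": [0,0,0],
  "delta_pos": [
    [0,-0.01,0.02],
    [0,0,0],
    [0,0,0]
  ],
  "delta_rot": [
    [0,0,0],
    [0,0,0],
    [0,0,0]
  ]
}}

```text
time: 2.6
ee_pos: [0.482, 0.2169, 0.0012]
eef_rot: [0.73, 0.684, -0.0, -0.0]
ft_force: [1.0, 0.1, 0.9]
width: 0.0872
grip_force: 0.0
```

{"fn": "play_rows", "kwargs": {
  "claw": [0.3,0.5,0.5,0.5,0.5],
  "delta_pos": [
    [0,0,0],
    [0,0,0],
    [0,0,0],
    [0,0,0],
    [0,0,0]
  ],
  "delta_rot": [
    [0,0,0],
    [0,0,0],
    [0,0,0],
    [0,0,0],
    [0,0,0]
  ],
  "squeeze": 12
}}

```text
time: 3.1
ee_pos: [0.4823, 0.2169, 0.0014]
eef_rot: [0.73, 0.684, 0.0, -0.0]
ft_force: [0.6, 0.3, -1.1]
width: 0.0595
grip_force: 12.0
```

{"fn": "play_rows", "kwargs": {
  "claw": [0.5,0.5,0.5,0.5,0.5,0.5,0.5,0.5],
  "delta_pos": [
    [-0.06,0,0],
    [-0.12,0,0],
    [-0.13,0,0],
    [-0.13,0,0],
    [-0.13,0,0],
    [-0.13,0,0],
    [-0.1,0,0],
    [0,0,0]
  ],
  "delta_rot": [
    [0,0,0],
    [0,0,0],
    [0,0,0],
    [0,0,0],
    [0,0,0],
    [0,0,0],
    [0,0,0],
    [0,0,0]
  ]
}}

```text
time: 3.9
ee_pos: [0.4712, 0.0535, 0.0014]
eef_rot: [0.731, 0.682, -0.0, 0.0]
ft_force: [-0.5, -0.4, -0.3]
width: 0.0596
grip_force: 12.0
```

{"fn": "play_rows", "kwargs": {
  "claw": [0.2,0,0,0,0,0,0],
  "delta_pos": [
    [0,0,0],
    [0,0,0],
    [0,0,0],
    [0,0,0],
    [0,0,-0.2],
    [0,0,-0.2],
    [0,0,0]
  ],
  "delta_rot": [
    [0,0,0],
    [0,0,0],
    [0,0,0],
    [0,0,0],
    [0,0,0],
    [0,0,0],
    [0,0,0]
  ]
}}

```text
time: 4.6
ee_pos: [0.4748, 0.0582, 0.0859]
eef_rot: [0.73, 0.684, 0.004, 0.001]
ft_force: [1.2, -0.0, 0.5]
width: 0.0869
grip_force: 0.0
```

Run:
```python
from h import *
from bench import r
s=r.read_state();print(s['time'],s['ee_pos'],s['width'])
d={n:r.camera(n) for n in('scene','side','wrist')};d['s']=s;pickle.dump(d,open('d1.pkl','wb'))
S=np.load('poses.npy')[1]
# predicted: shift by pull
g=np.array([.4712,.0535]);u=np.array([np.cos(S[2]),np.sin(S[2])]);o=S[:2]+u*.1638
print(o,o-u*.13)
M=R.from_euler('z',S[2]).as_matrix()
for n in d:
    if n=='s':continue
    T=wristT(s,d[n]) if n=='wrist' else None
    print(n,proj(d[n],[M@np.array(l)+[*o,0] for l in((.08,-.03,.004),(.08,.03,.004),(0,.03,.004),(0,-.03,.004),(-.13,-.012,.02),(-.13,.012,.02))],T).round(0).tolist())
a,b,w=d['scene']['pixels'],d['side']['pixels'],d['wrist']['pixels']
save('p1',[panel(a,285,150,75,65,5),panel(b,265,185,65,105,5.2)])
```

```text
4.6 [0.47478178 0.05823404 0.08594679] 0.0868730037041975
[0.475033   0.10885271] [0.48351765 0.23857553]
scene [[286.0, 211.0], [293.0, 226.0], [319.0, 220.0], [312.0, 205.0], [355.0, 195.0], [358.0, 201.0]]
side [[312.0, 242.0], [288.0, 239.0], [284.0, 263.0], [309.0, 267.0], [295.0, 308.0], [284.0, 307.0]]
wrist [[239.0, 246.0], [309.0, 246.0], [312.0, 151.0], [235.0, 152.0], [253.0, -58.0], [292.0, -58.0]]
(546, 721, 3)
```

View pics/p1.png

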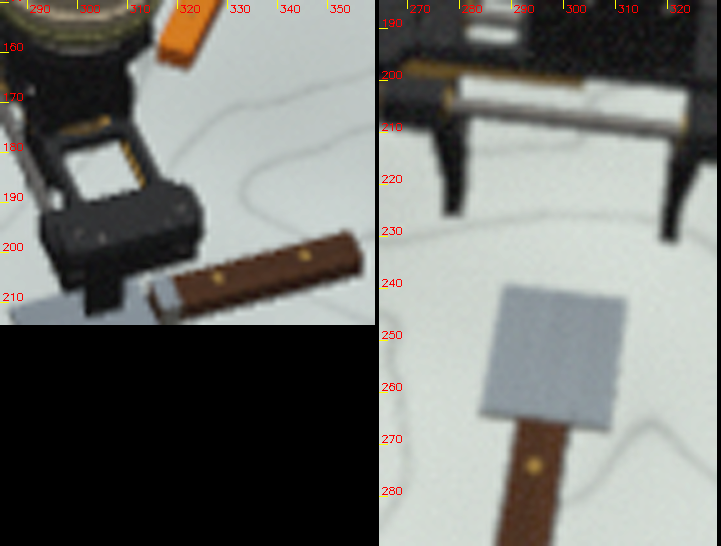

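Side view blade corners at (288,239), (312,242) and (309,267) match the prediction to 1 px. The scraper is free and flat, so I go to the handle.

Run:
```python
from h import *
from bench import r
s=r.read_state();print(s['time'],s['ee_pos']);plan(s,[.4796,.1787,.08],86.26,3)
```

```text
4.75 [0.47148302 0.05765013 0.08103931]
turn deg [-0.01 -0.02  0.03] rows/turn [-0.     -0.      0.0001] step mm 40.44205381612921
[0.202, 0.0, 0.002]
[0.202, 0.0, 0.002]
[0.202, 0.0, 0.002]
```

{"fn": "play_rows", "kwargs": {
  "claw": [0,0,0,0,0,0,0],
  "delta_pos": [
    [0.2,0,0],
    [0.2,0,0],
    [0.2,0,0],
    [0,0,0.15],
    [0,0,0.15],
    [0,0,0],
    [0,0,0]
  ],
  "delta_rot": [
    [0,0,0],
    [0,0,0],
    [0,0,0],
    [0,0,0],
    [0,0,0],
    [0,0,0],
    [0,0,0]
  ]
}}

```text
time: 5.45
ee_pos: [0.4789, 0.1764, 0.0207]
eef_rot: [0.73, 0.683, -0.001, -0.0]
ft_force: [-0.3, -0.5, 0.7]
width: 0.0869
grip_force: 0.0
```

{"fn": "play_rows", "kwargs": {
  "claw": [0,0,0,0.4,0.75,0.9,0.9,0.9],
  "delta_pos": [
    [0,0.003,0.086],
    [0,0,0],
    [0,0,0],
    [0,0,0],
    [0,0,0],
    [0,0,0],
    [0,0,0],
    [0,0,0]
  ],
  "delta_rot": [
    [0,0,0],
    [0,0,0],
    [0,0,0],
    [0,0,0],
    [0,0,0],
    [0,0,0],
    [0,0,0],
    [0,0,0]
  ],
  "squeeze": 50
}}

```text
time: 6.25
ee_pos: [0.4802, 0.177, 0.0043]
eef_rot: [0.73, 0.684, 0.0, -0.0]
ft_force: [0.5, -0.8, 0.7]
width: 0.0549
grip_force: 0.0
```

{"fn": "play_rows", "kwargs": {
  "claw": [0.9,0.9,0.9,0.9,0.9,0.9],
  "delta_pos": [
    [0,0,0],
    [0,0,-0.05],
    [0,0,-0.1],
    [0,0,-0.15],
    [0,0,0],
    [0,0,0]
  ],
  "delta_rot": [
    [0,0,0],
    [0,0,0],
    [0,0,0],
    [0,0,0],
    [0,0,0],
    [0,0,0]
  ]
}}

```text
time: 6.85
ee_pos: [0.4807, 0.1773, 0.0651]
eef_rot: [0.73, 0.684, 0.001, 0.0]
ft_force: [-0.7, -0.7, -0.0]
width: 0.011
grip_force: 0.0
```

Run:
```python
from h import *
from bench import r
s=r.read_state();print(s['time'],s['ee_pos'],s['eef_rot'],s['width'],s['grip_force'])
H=np.load('poses.npy')[0];M=R.from_euler('z',H[2]).as_matrix()
for hx in(-.28,-.119):print('tcp',M@[hx,0,0]+[H[0],H[1],0])
d={n:r.camera(n) for n in('scene','side')};d['s']=s;pickle.dump(d,open('d2.pkl','wb'))
t=M@[-.28,0,.0]+[H[0],H[1],0];t[2]=s['ee_pos'][2];plan(s,t,np.degrees(H[2])+180,5)
```

```text
6.85 [0.48069274 0.17726731 0.06513871] [7.29855631e-01 6.83600629e-01 9.61955063e-04 1.17985709e-04] 0.01096083336155462 0.0
tcp [0.53702764 0.01748655 0.        ]
tcp [ 0.53801913 -0.1435104   0.        ]
turn deg [ 0.09 -0.07 -4.1 ] rows/turn [ 0.0001 -0.0001 -0.0046] step mm 33.8842222449903
[-0.156, 0.067, -0.0]
[-0.157, 0.064, -0.0]
[-0.158, 0.062, -0.0]
[-0.158, 0.06, -0.0]
[-0.159, 0.058, -0.0]
```

{"fn": "play_rows", "kwargs": {
  "claw": [0.1,0,0,0,0,0,0,0],
  "delta_pos": [
    [0,0,0],
    [0,0,0],
    [0,0,0],
    [0,0,0],
    [0,0,0],
    [0,0,0],
    [0,0,0],
    [0,0,0]
  ],
  "delta_rot": [
    [0,0,0],
    [0,0,0],
    [0,0,0],
    [0,0,0],
    [0,0,0],
    [0,0,0],
    [0,0,0],
    [0,0,0]
  ]
}}

```text
time: 7.75
ee_pos: [0.4802, 0.177, 0.0642]
eef_rot: [0.73, 0.684, 0.0, -0.0]
ft_force: [-0.5, 0.1, 0.2]
width: 0.066
grip_force: 0.0
```

Run:
```python
from h import *
a=pickle.load(open('d1.pkl','rb'))['side']['pixels'];b=pickle.load(open('d2.pkl','rb'))['side']['pixels']
A=a[236:272,276:320].astype(float).mean(2);B=b[236:272,276:320].astype(float).mean(2)
print(abs(A-B).mean(),abs(A-B).max(),cv2.phaseCorrelate(A,B))
```

```text
71.56818181818181 144.0 ((-0.19844331616719302, 2.028955231092983), 0.1379715858656817)
```

Run:
```python
from h import *
from bench import r
s=r.read_state();c=r.camera('scene');w=r.camera('wrist');print(s['width'])
S=np.load('poses.npy')[1];M=R.from_euler('z',S[2]).as_matrix();o=[.475033,.10885271,0]
P=[M@np.array(l)+o for l in((.08,-.03,.004),(.08,.03,.004),(0,.03,.004),(0,-.03,.004),(-.13,-.012,.02),(-.13,.012,.02))]
def mk(c,T,s):
    im=np.ascontiguousarray(c['pixels']).copy()
    big=cv2.resize(im,None,fx=s,fy=s,interpolation=cv2.INTER_CUBIC)
    for u in proj(c,P,T):cv2.drawMarker(big,tuple(int(v) for v in (u+.5)*s),(255,0,0),cv2.MARKER_CROSS,14,1)
    return big[:,:,::-1]
A=mk(c,None,5)[150*5:240*5,275*5:355*5+20];B=mk(w,wristT(s,w),.66)
save('chk',[A,B])
```

```text
0.06598068514514183
(450, 798, 3)
```

View pics/chk.png

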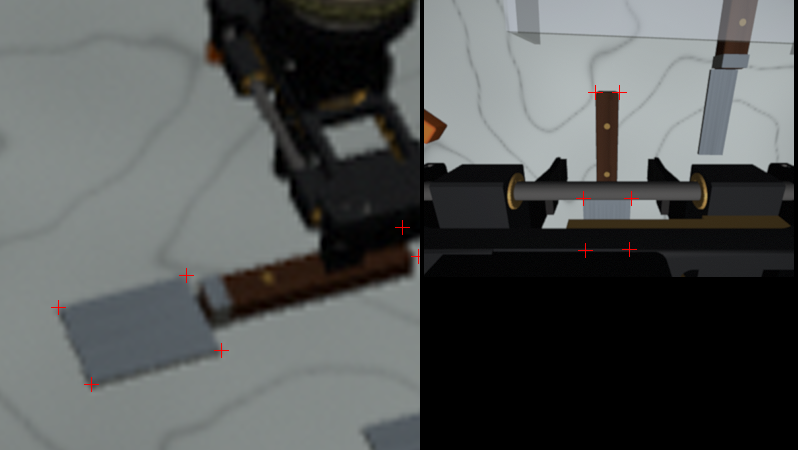

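The predicted crosses sit on the blade corners and on the handle end, so the scraper was not disturbed. I regrasp and give the fingers time to close.

{"fn": "play_rows", "kwargs": {
  "claw": [0,0,0,0,0.6,0.9,0.9,0.9],
  "delta_pos": [
    [0,0,0.1],
    [0,0,0.12],
    [0,0,0.085],
    [0,0,0],
    [0,0,0],
    [0,0,0],
    [0,0,0],
    [0,0,0]
  ],
  "delta_rot": [
    [0,0,0],
    [0,0,0],
    [0,0,0],
    [0,0,0],
    [0,0,0],
    [0,0,0],
    [0,0,0],
    [0,0,0]
  ],
  "squeeze": 50
}}

```text
time: 8.65
ee_pos: [0.4803, 0.1771, 0.0035]
eef_rot: [0.73, 0.684, 0.0, -0.0]
ft_force: [-0.2, -0.0, -0.8]
width: 0.0629
grip_force: 0.0
```

{"fn": "play_rows", "kwargs": {
  "claw": [0.9,0.9,0.9,0.9,0.9,0.9,0.9,0.9],
  "delta_pos": [
    [0,0,0],
    [0,0,0],
    [0,0,0],
    [0,0,0],
    [0,0,0],
    [0,0,0],
    [0,0,0],
    [0,0,0]
  ],
  "delta_rot": [
    [0,0,0],
    [0,0,0],
    [0,0,0],
    [0,0,0],
    [0,0,0],
    [0,0,0],
    [0,0,0],
    [0,0,0]
  ]
}}

```text
time: 9.45
ee_pos: [0.4802, 0.177, 0.0031]
eef_rot: [0.73, 0.684, 0.0, -0.0]
ft_force: [-0.6, -0.1, 0.4]
width: 0.0233
grip_force: 50.0
```

{"fn": "play_rows", "kwargs": {
  "claw": [0.9,0.9,0.9,0.9,0.9],
  "delta_pos": [
    [0,0,-0.03],
    [0,0,-0.07],
    [0,0,-0.062],
    [0,0,0],
    [0,0,0]
  ],
  "delta_rot": [
    [0,0,0],
    [0,0,0],
    [0,0,0],
    [0,0,0],
    [0,0,0]
  ]
}}

```text
time: 9.95
ee_pos: [0.4805, 0.1773, 0.0362]
eef_rot: [0.73, 0.684, 0.001, 0.0]
ft_force: [-0.4, -0.2, -1.4]
width: 0.0233
grip_force: 50.0
```

Run:
```python
from h import *
from bench import r
s=r.read_state();print(s['time'],s['ee_pos'],s['eef_rot'],s['width'],s['grip_force'])
H=np.load('poses.npy')[0];M=R.from_euler('z',H[2]).as_matrix()
t=M@[-.28,0,.0]+[H[0],H[1],0.0356];plan(s,t,np.degrees(H[2])+180,6)
```

```text
9.95 [0.48053762 0.17725624 0.03617935] [7.29834192e-01 6.83623812e-01 7.29816666e-04 5.68253391e-05] 0.023279315466659817 49.989173412323
turn deg [ 0.06 -0.05 -4.1 ] rows/turn [ 0.0001 -0.0001 -0.0038] step mm 28.243884187369275
[-0.13, 0.056, 0.0]
[-0.13, 0.054, 0.0]
[-0.131, 0.053, 0.0]
[-0.132, 0.051, 0.0]
[-0.132, 0.049, 0.0]
[-0.133, 0.048, 0.0]
```

{"fn": "play_rows", "kwargs": {
  "claw": [0.9,0.9,0.9,0.9,0.9,0.9,0.9,0.9],
  "delta_pos": [
    [-0.13,0.056,0],
    [-0.13,0.054,0],
    [-0.131,0.053,0],
    [-0.132,0.051,0],
    [-0.132,0.049,0],
    [-0.133,0.048,0],
    [0,0,0],
    [0,0,0]
  ],
  "delta_rot": [
    [0,0,-0.0038],
    [0,0,-0.0038],
    [0,0,-0.0038],
    [0,0,-0.0038],
    [0,0,-0.0038],
    [0,0,-0.0038],
    [0,0,0],
    [0,0,0]
  ]
}}

```text
time: 10.75
ee_pos: [0.5364, 0.0168, 0.035]
eef_rot: [0.705, 0.709, -0.0, -0.0]
ft_force: [-0.4, 1.0, -1.4]
width: 0.0241
grip_force: 50.0
```

{"fn": "play_rows", "kwargs": {
  "claw": [0.9,0.9],
  "delta_pos": [
    [0,0,0],
    [0,0,0]
  ],
  "delta_rot": [
    [0,0,0],
    [0,0,0]
  ]
}}

```text
time: 10.95
ee_pos: [0.5364, 0.0185, 0.0354]
eef_rot: [0.704, 0.71, 0.0, -0.0]
ft_force: [-0.5, -0.1, -1.8]
width: 0.0235
grip_force: 50.0
```

Run:
```python
from h import *
from bench import r
s=r.read_state();print(s['time'],s['ee_pos'],s['eef_rot'],s['width'],s['grip_force'])
H=np.load('poses.npy')[0];M=R.from_euler('z',H[2]).as_matrix()
print('tcp in holder',M.T@(s['ee_pos']-[H[0],H[1],0]))
t=M@[-.1173,0,.0]+[H[0],H[1],0.0356];plan(s,t,np.degrees(H[2])+180,8)
d={n:r.camera(n) for n in('scene','side')};d['s']=s;pickle.dump(d,open('d3.pkl','wb'))
Rt=R.from_quat(s['eef_rot']).as_matrix()
# scraper from TCP: scraper x=-tool x, y=tool y, z=-tool z ; TCP at scraper (-.0683,0,.0031)
Ms=np.c_[-Rt[:,0],Rt[:,1],-Rt[:,2]];o=s['ee_pos']-Ms@[-.0683,0,.0031]
P=[Ms@np.array(l)+o for l in((.08,-.03,.004),(.08,.03,.004),(0,.03,.004),(0,-.03,.004))]
F=[M@np.array(l)+[H[0],H[1],0] for l in((-.05,-.033,.03),(-.05,.033,.03),(-.05,-.033,.039),(-.05,.033,.039),(-.092,-.014,.03),(-.092,.014,.03))]
def mk(c,s,x0,y0,w,h):
    big=cv2.resize(np.ascontiguousarray(c['pixels']),None,fx=s,fy=s,interpolation=cv2.INTER_CUBIC)
    big=cv2.convertScaleAbs(big,alpha=1.4,beta=15)
    for Q,col in((P,(255,0,0)),(F,(0,255,0))):
        for u in proj(c,Q):cv2.drawMarker(big,tuple(int(v) for v in (u+.5)*s),col,cv2.MARKER_CROSS,12,1)
    return big[y0*s:(y0+h)*s,x0*s:(x0+w)*s,::-1]
save('pre',[mk(d['scene'],6,205,215,75,90),mk(d['side'],6,255,140,56,90)])
```

```text
10.95 [0.53642962 0.01845018 0.03537172] [ 7.04327046e-01  7.09875565e-01  2.71897340e-05 -3.07661221e-04] 0.023549253547408167 49.9893593788147
tcp in holder [-0.2809673  -0.00059207  0.03537172]
turn deg [-0.02 -0.03  0.1 ] rows/turn [-0.     -0.      0.0001] step mm 20.458566143477785
[-0.102, 0.0, -0.0]
[-0.102, 0.0, -0.0]
[-0.102, 0.0, -0.0]
[-0.102, 0.0, -0.0]
[-0.102, 0.0, -0.0]
[-0.102, 0.0, -0.0]
[-0.102, 0.0, -0.0]
[-0.102, 0.0, -0.0]
(540, 794, 3)
```

View pics/pre.png

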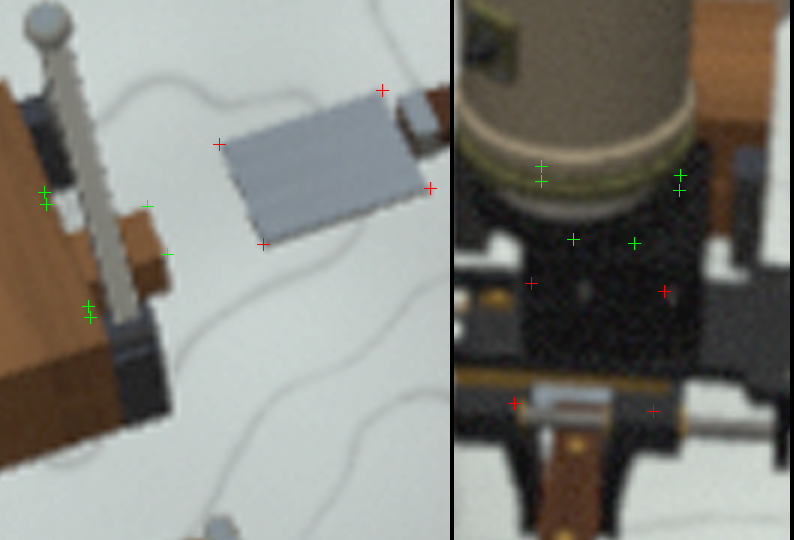

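Red (predicted blade) and green (predicted slot and tongue) crosses both sit within about 1 px of the picture, with the same small bias. The lateral offset is about 0.6 mm, so I start inserting.

{"fn": "play_rows", "kwargs": {
  "claw": [0.9,0.9,0.9,0.9,0.9,0.9,0.9,0.9],
  "delta_pos": [
    [-0.1,0.003,0],
    [-0.1,0,0],
    [-0.1,0,0],
    [-0.08,0,0],
    [-0.06,0,0],
    [-0.06,0,0],
    [0,0,0],
    [0,0,0]
  ],
  "delta_rot": [
    [0,0,0.0005],
    [0,0,0],
    [0,0,0],
    [0,0,0],
    [0,0,0],
    [0,0,0],
    [0,0,0],
    [0,0,0]
  ]
}}

```text
time: 11.85
ee_pos: [0.5379, -0.0822, 0.0355]
eef_rot: [0.705, 0.709, 0.0, -0.0]
ft_force: [-0.2, -0.0, -0.5]
width: 0.0233
grip_force: 50.0
```

```bash
cat > st.py <<'E'
from h import *
from bench import r
s=r.read_state();print(s['time'],s['ee_pos'],s['ft_force'],s['torque'],s['width'])
H=np.load('poses.npy')[0];M=R.from_euler('z',H[2]).as_matrix()
p=M.T@(s['ee_pos']-[H[0],H[1],0]);Rt=R.from_quat(s['eef_rot']).as_matrix()
print('tcp in holder',p,'tip depth',p[0]+.1483+.05,'yaw err',np.degrees(np.arctan2(Rt[1,0],Rt[0,0])-H[2])-180,'tilt',Rt[2,:2])
E
python3 st.py
```

```text
11.85 [ 0.53787893 -0.08222951  0.03546343] [-0.19833372 -0.03229225 -0.46473389] [-0.04392511  0.04533925  0.02713196] 0.02333473249941575
tcp in holder [-0.18028059  0.0002372   0.03546343] tip depth 0.01801940884913343 yaw err -0.08121342243680374 tilt [ 4.55670488e-04 -8.80565873e-05]
```

{"fn": "play_rows", "kwargs": {
  "claw": [0.9,0.9,0.9,0.9,0.9,0.9,0.9,0.9],
  "delta_pos": [
    [-0.06,0,0],
    [-0.06,0,0],
    [-0.06,0,0],
    [-0.06,0,0],
    [-0.04,0,0],
    [-0.033,0,0],
    [0,0,0],
    [0,0,0]
  ],
  "delta_rot": [
    [0,0,0],
    [0,0,0],
    [0,0,0],
    [0,0,0],
    [0,0,0],
    [0,0,0],
    [0,0,0],
    [0,0,0]
  ]
}}

```text
time: 12.65
ee_pos: [0.5379, -0.1446, 0.0352]
eef_rot: [0.705, 0.709, 0.0, -0.001]
ft_force: [-0.3, 3.1, -2.1]
width: 0.0235
grip_force: 50.0
```

```bash
python3 st.py
```

```text
12.65 [ 0.53794938 -0.14464384  0.0352284 ] [-0.31621819  3.13685124 -2.10819516] [ 0.74896931  0.15502589 -0.00581856] 0.023497028479698083
tcp in holder [-1.17867009e-01 -7.67292378e-05  3.52284041e-02] tip depth 0.08043299140582524 yaw err -0.056280044944031715 tilt [ 0.00112041 -0.00075105]
```

{"fn": "play_rows", "kwargs": {
  "claw": [0.9,0.9,0.9,0.9],
  "delta_pos": [
    [-0.008,0,0],
    [0,0,0],
    [-0.004,0,0],
    [0,0,0]
  ],
  "delta_rot": [
    [0,0,0],
    [0,0,0],
    [0,0,0],
    [0,0,0]
  ]
}}

```text
time: 13.05
ee_pos: [0.5379, -0.1447, 0.0351]
eef_rot: [0.705, 0.71, 0.001, -0.002]
ft_force: [-1.7, 10.9, -0.4]
width: 0.0233
grip_force: 50.0
```

```bash
python3 st.py
```

```text
13.05 [ 0.53788844 -0.14471274  0.0350802 ] [-1.68521062 10.91820626 -0.36365246] [ 2.31187097  0.50946577 -0.04155985] 0.023307221714201968
tcp in holder [-0.11779848 -0.00013809  0.0350802 ] tip depth 0.0805015162408056 yaw err 0.04413905604431534 tilt [ 0.00357139 -0.00158902]
```

The push meets a firm stop (11 N, no motion) at an estimated 80.5 mm, so the blade is home. I relax the push, lower onto the floor and let go.

{"fn": "play_rows", "kwargs": {
  "claw": [0.9,0.9,0.9,0.9,0.7,0.5,0.5,0.5],
  "delta_pos": [
    [0.009,0,0],
    [0,0,0.008],
    [0,0,0],
    [0,0,0],
    [0,0,0],
    [0,0,0],
    [0,0,0],
    [0,0,0]
  ],
  "delta_rot": [
    [0,0,0],
    [0,0,0],
    [0,0,0],
    [0,0,0],
    [0,0,0],
    [0,0,0],
    [0,0,0],
    [0,0,0]
  ]
}}

```text
time: 13.85
ee_pos: [0.5382, -0.1465, 0.0341]
eef_rot: [0.706, 0.709, 0.0, 0.0]
ft_force: [-0.1, -0.0, -0.7]
width: 0.04
grip_force: 0.0
```

```bash
python3 st.py
```

```text
13.85 [ 0.53823593 -0.14650525  0.03405734] [-0.13118404 -0.00350224 -0.6509781 ] [-0.05928727  0.04425169  0.02490566] 0.040040730302379694
tcp in holder [-0.11600387  0.00019836  0.03405734] tip depth 0.08229613266949434 yaw err -0.12096268327931625 tilt [-0.00037841  0.00039319]
```

{"fn": "play_rows", "kwargs": {
  "claw": [0.4,0.4,0.5,0.7,1,1,1,1],
  "delta_pos": [
    [0.08,0,0],
    [0.07,0,0],
    [0,0,-0.2],
    [0,0,-0.24],
    [0,0,-0.24],
    [0,0,-0.24],
    [0,0,-0.23],
    [0,0,0]
  ],
  "delta_rot": [
    [0,0,0],
    [0,0,0],
    [0,0,0],
    [0,0,0],
    [0,0,0],
    [0,0,0],
    [0,0,0],
    [0,0,0]
  ],
  "squeeze": 20
}}

```text
time: 14.65
ee_pos: [0.5406, -0.1162, 0.2706]
eef_rot: [0.705, 0.709, 0.004, 0.004]
ft_force: [0.9, -0.2, 0.3]
width: 0.0122
grip_force: 0.0
```

```bash
python3 st.py
python3 - <<'E'
from h import *
from bench import r
d={n:r.camera(n) for n in('scene','side')}
save('home',[panel(d['scene']['pixels'],190,205,75,90,6),panel(d['side']['pixels'],252,115,62,85,5.4)])
E
```

```text
14.65 [ 0.54056188 -0.11622368  0.27062768] [ 0.85420651 -0.20701803  0.30183811] [-0.10144353  0.04280799  0.01058145] 0.012225975070679627
tcp in holder [-0.14627054  0.00271075  0.27062768] tip depth 0.05202945814603997 yaw err -0.07735726130502485 tilt [-0.0001204   0.01020104]
(540, 793, 3)
```

View pics/home.png

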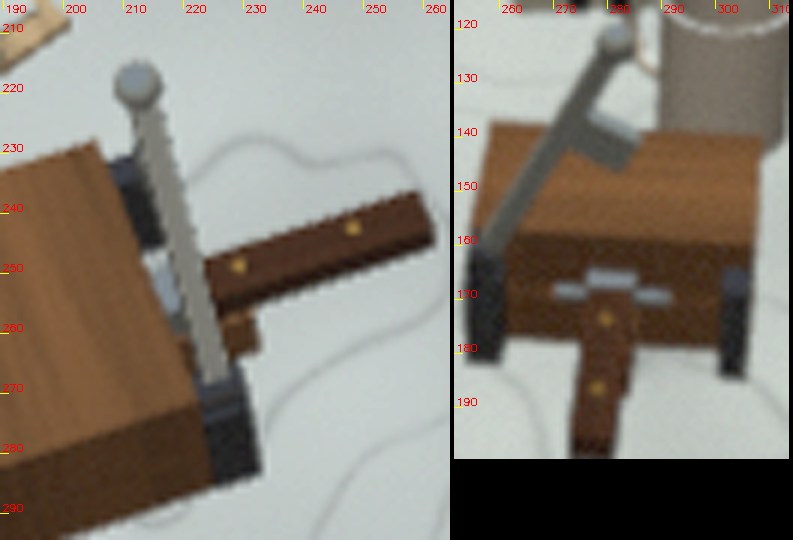

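```bash
python3 st.py
python3 - <<'E'
from h import *
d=pickle.load(open('d0.pkl','rb'))['scene'];H=np.load('poses.npy')[0];M=R.from_euler('z',H[2]).as_matrix()
for dep in(.077,.083):print(dep,proj(d,[M@np.array([-.05+dep-.21,y,.05])+[H[0],H[1],0] for y in(-.012,.012)]).round(1).tolist())
p=ray(d,(258.8,236.2),.05)[0];print(M.T@(p-[H[0],H[1],0]))
E
```

```text
14.75 [ 0.53848578 -0.11560655  0.26484454] [ 0.41600134  0.4078726  -1.11782055] [-0.03282545  0.04935736 -0.03078673] 0.005199032414704648
tcp in holder [-0.14690044  0.00063849  0.26484454] tip depth 0.05139955741772652 yaw err -0.05491727992668416 tilt [0.00022235 0.00222608]
0.077 [[260.4, 234.9], [263.5, 241.5]]
0.083 [[258.3, 235.6], [261.4, 242.2]]
[-0.17741532 -0.00946269  0.05      ]
```

The handle end works out to a blade depth of about 82.6 mm, so it is home. Now the bar.

{"fn": "play_rows", "kwargs": {
  "claw": [1,1,1,1,1,1,1],
  "delta_pos": [
    [-0.14,0.125,0],
    [-0.14,0.125,0],
    [-0.14,0.125,0],
    [0,0,0.22],
    [0,0,0.22],
    [0,0,0],
    [0,0,0]
  ],
  "delta_rot": [
    [0,0,0],
    [0,0,0],
    [0,0,0],
    [0,0,0],
    [0,0,0],
    [0,0,0],
    [0,0,0]
  ]
}}

```text
time: 15.45
ee_pos: [0.6128, -0.1992, 0.1755]
eef_rot: [0.705, 0.709, -0.001, -0.001]
ft_force: [0.7, 0.1, 0.7]
width: 0.0007
grip_force: 0.0
```

```bash
python3 st.py
python3 - <<'E'
import numpy as np
th=np.linspace(1.107,0,15);off=np.linspace(.016,.002,15);r=.118
y=.066-r*np.cos(th)+off*np.sin(th);z=.064+r*np.sin(th)+off*np.cos(th)
print('start y,z',y[0],z[0],'end',y[-1],z[-1]);print(np.c_[np.diff(y)/.2,-np.diff(z)/.2].round(3).tolist())
E
```

```text
15.45 [ 0.61279245 -0.19918688  0.17554588] [0.69638699 0.09208774 0.65880513] [-0.0914303   0.03011917 -0.02402866] 0.0006590825862941265
tcp in holder [-0.0628641   0.07442903  0.17554588] tip depth 0.13543590354892654 yaw err -0.07818962964969955 tilt [ 0.00049391 -0.00247963]
start y,z 0.027522871040287725 0.1766921050784733 end -0.05199999999999999 0.066
[[-0.048, 0.02], [-0.046, 0.024], [-0.044, 0.028], [-0.041, 0.031], [-0.039, 0.035], [-0.035, 0.038], [-0.032, 0.041], [-0.028, 0.043], [-0.024, 0.046], [-0.02, 0.048], [-0.016, 0.049], [-0.012, 0.05], [-0.007, 0.051], [-0.003, 0.052]]
```

{"fn": "play_rows", "kwargs": {
  "claw": [1,1,1,1,1,1,1,1],
  "delta_pos": [
    [0,-0.08,0],
    [0,-0.08,0],
    [0,-0.075,0],
    [0,-0.048,0.02],
    [0,-0.046,0.024],
    [0,-0.044,0.028],
    [0,-0.041,0.031],
    [0,-0.039,0.035]
  ],
  "delta_rot": [
    [0,0,0],
    [0,0,0],
    [0,0,0],
    [0,0,0],
    [0,0,0],
    [0,0,0],
    [0,0,0],
    [0,0,0]
  ]
}}

```text
time: 16.25
ee_pos: [0.5223, -0.2, 0.1478]
eef_rot: [0.705, 0.709, 0.0, 0.0]
ft_force: [-0.4, -0.3, 0.3]
width: 0.0002
grip_force: 0.4
```

```bash
python3 st.py
```

```text
16.25 [ 0.52231485 -0.19999199  0.14777838] [-0.40812444 -0.26261249  0.32577949] [-0.1319678  -0.17853195 -0.0158485 ] 0.00022106951926141588
tcp in holder [-0.06261619 -0.01605181  0.14777838] tip depth 0.135683805484757 yaw err -0.08352725929970006 tilt [4.88282196e-05 1.00858418e-04]
```

{"fn": "play_rows", "kwargs": {
  "claw": [1,1,1,1,1,1,1,1],
  "delta_pos": [
    [0,-0.035,0.038],
    [0,-0.032,0.041],
    [0,-0.028,0.043],
    [0,-0.024,0.046],
    [0,-0.02,0.048],
    [0,-0.016,0.049],
    [0,-0.012,0.05],
    [0,0,0]
  ],
  "delta_rot": [
    [0,0,0],
    [0,0,0],
    [0,0,0],
    [0,0,0],
    [0,0,0],
    [0,0,0],
    [0,0,0],
    [0,0,0]
  ]
}}

```text
time: 17.05
ee_pos: [0.4882, -0.2, 0.0837]
eef_rot: [0.706, 0.709, -0.001, -0.001]
ft_force: [-1.1, -0.6, -0.7]
width: 0.0002
grip_force: 0.0
```

```bash
python3 st.py
```

```text
17.05 [ 0.48818187 -0.20000025  0.0837119 ] [-1.13169499 -0.60827037 -0.67260748] [-0.09645395  0.0659499  -0.02785137] 0.00015253522322809365
tcp in holder [-0.06281813 -0.0501842   0.0837119 ] tip depth 0.1354818680559662 yaw err -0.09976785543801725 tilt [ 0.00046984 -0.00253629]
```

{"fn": "play_rows", "kwargs": {
  "claw": [1,1,1,1,1,1],
  "delta_pos": [
    [0,0,0.035],
    [0,0,0.03],
    [0,0,0],
    [0,0,0.012],
    [0,0,0],
    [0,0,0]
  ],
  "delta_rot": [
    [0,0,0],
    [0,0,0],
    [0,0,0],
    [0,0,0],
    [0,0,0],
    [0,0,0]
  ]
}}

```text
time: 17.65
ee_pos: [0.4896, -0.2003, 0.0704]
eef_rot: [0.705, 0.709, 0.0, 0.0]
ft_force: [-2.4, 1.3, 4.5]
width: 0.0006
grip_force: 2.4
```

```bash
python3 st.py
```

```text
17.65 [ 0.48960276 -0.20025758  0.07039884] [-2.37794293  1.32952967  4.48050873] [ 0.11780622  0.54323305 -0.01240474] 0.0006151197905891059
tcp in holder [-0.06255205 -0.04876491  0.07039884] tip depth 0.13574794573363505 yaw err -0.09253112821210152 tilt [0.00022054 0.00045972]
```

{"fn": "play_rows", "kwargs": {
  "claw": [1,1,1,1],
  "delta_pos": [
    [0,0,0.01],
    [0,0,0],
    [0,0,0.008],
    [0,0,0]
  ],
  "delta_rot": [
    [0,0,0],
    [0,0,0],
    [0,0,0],
    [0,0,0]
  ]
}}

```text
time: 18.05
ee_pos: [0.4897, -0.2004, 0.0695]
eef_rot: [0.706, 0.709, 0.001, -0.0]
ft_force: [-16.1, 6.1, 40.8]
width: 0.0007
grip_force: 20.5
```

{"fn": "play_rows", "kwargs": {
  "claw": [1,1,1,1,1,1,1,1],
  "delta_pos": [
    [0,0,0],
    [0,0,-0.1],
    [0,0,-0.2],
    [0,0,-0.2],
    [0.2,0,-0.1],
    [0.2,0,0],
    [0,0,0],
    [0,0,0]
  ],
  "delta_rot": [
    [0,0,0],
    [0,0,0],
    [0,0,0],
    [0,0,0],
    [0,0,0],
    [0,0,0],
    [0,0,0],
    [0,0,0]
  ]
}}

```text
time: 18.85
ee_pos: [0.4892, -0.1193, 0.1865]
eef_rot: [0.705, 0.71, 0.0, 0.0]
ft_force: [1.2, 0.0, -0.2]
width: 0.0003
grip_force: 0.0
```

```bash
python3 st.py
python3 - <<'E'
from h import *
from bench import r
d={n:r.camera(n) for n in('scene','side')}
H=np.load('poses.npy')[0];M=R.from_euler('z',H[2]).as_matrix()
for t in(0,.09):print(t,[proj(d[n],M@np.array([-.061,.066-.146*np.cos(t),.064+.146*np.sin(t)])+[H[0],H[1],0]).round(1).tolist() for n in d])
save('end',[panel(d['scene']['pixels'],190,205,75,90,6),panel(d['side']['pixels'],252,115,62,85,5.4)])
E
```

```text
18.85 [ 0.48922566 -0.11934925  0.18654838] [ 1.24673476  0.03747571 -0.19640577] [-0.07151544  0.10499539 -0.0122772 ] 0.0002651828905034578
tcp in holder [-0.14346118 -0.04864375  0.18654838] tip depth 0.054838820751732895 yaw err 0.036608179466441015 tilt [0.00030439 0.00069245]
0 [[[209.6, 227.0]], [[309.3, 165.0]]]
0.09 [[[209.1, 224.3]], [[309.3, 161.1]]]
(540, 793, 3)
```

View pics/end.png

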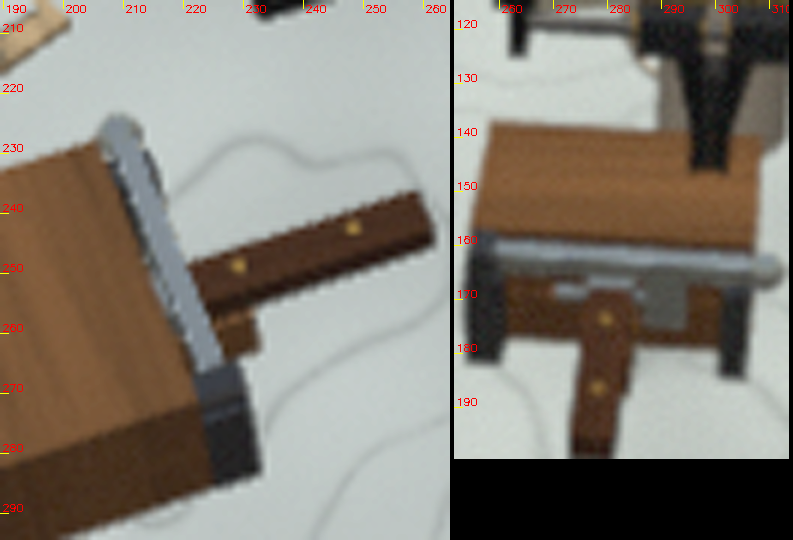

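The ball is at scene (209.8,226.7) and side (309.6,164.7), which is the 0 rad prediction. The handle has not moved and the gripper is clear, so I hand in.

```bash
python3 -c "
from bench import r
print(r.close_job())"
```

```text
the job is handed in; nothing more can be done
None
```

I've handed the job in, but it returned no verdict: the scraper was drawn clear and let go, then slid home in the larger block's slot (about 82 mm by image), and the bar is fully down; I never touched the knife or the other loose things.

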